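Press the slide carrier into the corner of the light stage and hold it

ROBOT

A 7-joint arm with a two-finger parallel gripper is mounted at the origin on the work surface. World frame = base frame: x ahead of the robot, y to its left, z up, the work surface at z = 0. Lengths are in m, angles in rad, forces in N, time in s.
With the tool pointing down it reaches from about 0.4 to 0.85 m from the base axis. Payload 10.4 kg.
Tool frame: the origin (TCP) lies between the finger pads; the fingertips stand 22 mm ahead of it and the grasp point (between the pads) lies 3 mm ahead of it; z points along the fingers, y is the line along which they close (so a half turn about z gives the same grasp; the last joint's range is limited). The gripper opens to 85 mm and grips with 20 to 120 N. Pads are 22 mm wide; open, the fingers measure 114 mm over their backs; the gripper's body (76 mm by 85 mm) begins 54 mm behind the grasp point. The pads swing forward as they close: fully open they stand 13 mm farther back than shut.
Start: joints at [1.115, 0.332, -0.065, 1.46, 0.022, 1.35, -0.088], TCP at [0.262, -0.567, 0.253] pointing down, gripper open.
Joint ranges: [-2.6, 2.6], [-0.5, 2.12], [-1.47, 1.34], [0.16, 2.42], [-1.27, 4.41], [0.06, 2.06], [-2.6, 2.6]. Speed limits (rad/s): [2.22, 2.22, 2.79, 2.79, 3.14, 3.14, 3.14].

INTERFACE

Orientations are given as a unit quaternion [x, y, z, w].
In Python, from workcell import manip, camera, ticket, boxes_of, outline_of gives the robot as it stands.
- The arm moves only by the tool carry_out, never from a script. Its argument "deltas" is a list of rows, each a list of 5 numbers: the shift along the tool's x, y, z as a fraction of full scale, then the turn about the tool's z as a fraction of full scale, then the opening, from -1 (shut) to 1 (fully open), so that 0 is half open. In form: [[tx, ty, tz, spin, gripper], ...]. A call has 1 to 20 rows; each row is the pose to reach, as a shift and turn from the pose commanded when the call began, along the tool's axes at that moment; what a row does not reach only later rows make up. Full scale, the value 1, is 150 mm for a shift and 30 degrees for a turn. A row lasts 1/8 s, in which the tool goes at most 62.5 mm and 10.7 degrees, less where a joint would pass 70% of its speed; a pose out of reach is approached as far as the arm can. A call with a number of a shift or a turn outside -1 to 1 is refused whole. A call with a gripper value outside its range is refused whole. The fingers move at their own pace and stop on an object; "force" is the grip in N (left out, the last holds). Time passes only in rows, so rows that repeat a pose let the fingers close. It gives the time, the measured TCP pose, the force, the opening and the grip force at its end, in the units of the state.
- manip.get_obs(): the state, without advancing time (a new reading comes with each control period).
- camera(name): name is "side" or "top"; returns a dict with "img" (384x512x3 uint8, red, green, blue), "depth" (384x512 float32, m along the optical axis (not along the pixel's ray), 0 where there is no reading), "vertical_fov" (degrees; the focal length in pixels is half the picture's height over the tangent of half this angle, whatever the lens; pixels are square), "cx", "cy" (the principal point, pixels), "R" (3x3) and "t" (3): a world point X has camera coordinates R X + t. Camera axes: x right, y down, z forward; pixel columns grow to the right and rows downward; lengths in m; the calibration is good to about 2 mm. A picture is of the moment at which its call begins.
- ticket.hand_in(): hands the job in; it is judged then, once.
Trained networks look in a picture, given as the dict that the camera call returned (one of the last four; its "shot" number tells which), for a name from the list of things; names that differ only in an ending like _2 or _b are one class to them, and where a whole thing is asked for, a point or a joint stands for the part that bears it (a point fixed in the world has none). Each returns a list of dicts, best first, with "conf" (0 to 1); they miss things now and then, are a little off and sometimes report something else, mostly with a low value. They report only what shows in the picture. A call takes as long as a camera call.
- boxes_of(query, picture): "position" ([x, y, z] in m, in world coordinates, good to about 4 mm: the middle of the surface that is visible of it).
- outline_of(query, picture): "region" (384x512 bool, what is visible of it).
The state is a dict: "clock": time; "joint_pos": joint angles; "joint_velocities": joint speeds; "tau": joint torques, N m; "position": TCP position; "ee_rot": TCP orientation; "ft_force": force on the tool from outside, world axes, zero at the start; "torque": the same for the moment, N m; "grip_width": opening from 0.0 (shut) to 1.0 (fully open); "grasp_force": force on a finger pad.
Only numpy, scipy, OpenCV 4.12 (cv2) and the standard library are available. Lean on these libraries where they do the work, as an engineer would, in place of code of your own. Each camera call takes 0.05 s, during which the arm holds its last target. There are 200 camera calls.

TASK

The slide carrier lies askew on the light stage: slide it (the knob is its handle), flat on the stage, into the corner between the fence and the stop block, whichever end of the fence the stop block is on this time. Finish holding it there while I fix the clamp: one steady slanting push, firm but without ramming (about 5 to 10 newtons each way), that keeps it squarely against the fence, against the stop block and down on the stage all at once, and the program ends still pushing. Leave the other things on the bench and stage where they are.

Things in the scene. Friction and masses are not known exactly. Their poses are not given: they have to be found in the camera images.
- stage: fixed flat white light stage, 220 (its x) x 320 (its y) x 20 mm; origin at the centre of its underside on the bench, its smooth, slippery top face (friction about 0.15, like the fence and stop) is 20 mm above. Its +x points to the fence side, away from the robot, turned up to 15 degrees
- fence: fixed straight aluminium bar on the stage's far edge, 16 x 320 x 18 mm, running along the stage's y; origin at the centre of its underside, on the stage top, 93 mm from the stage's centre along stage +x. Its near face, the one to press against, lies 85 mm from the stage's centre
- stop: fixed aluminium stop block on the stage, 60 (stage x) x 20 (stage y) x 18 mm, standing at the fence at stage x = 52 mm and at either end of it: stage y = +135 mm (left) or -135 mm (right), drawn anew each time. Origin at the centre of its underside. Its face towards the stage's middle, 10 mm from its centre, is the one to press against
- boss: fixed low round aluminium boss (16 mm across, 8 mm high) on the stage at the other end of the fence, where the stop block is not; not a stop
- carrier: loose slide carrier, 0.3 kg: white slab 86 (its x) x 128 (its y) x 14 mm, two glass slides in its top; upright round black knob in its middle, 24 mm across, from 14 to 48 mm above the underside. Origin: centre of underside. Starts flat on the stage, its x within 17 degrees of stage x. Seated, its centre is 43 mm from the fence's near face, 64 mm from the stop's inner face
- vial: small glass specimen vial with cap, 25 mm across, 50 mm tall, standing on a front corner of the stage; bystander
- dish: closed clear petri dish with a brown specimen disc, 90 mm across, 16 mm high, on the bench behind the fence; bystander
- slidebox: cardboard slide box 85 x 100 x 32 mm, on the bench behind the fence; bystander
- samplejar: amber sample jar 52 mm across, 65 mm tall, on the bench beside the stage; bystander
- tweezers: steel tweezers lying on the bench beside the stage, 120 mm long, 9 mm high; bystander
- brush: small brush 160 mm long lying on the bench in front of the stage; bystander

How it is judged:
By the outcome, as a careful person would: the job done as asked, in the order asked, and still so for the second after the job is handed in, while the arm keeps its last pose, push and grip.
It also fails if it takes over 42 s, if anything falls off the work surface, if the arm or the gripper's body presses on something with over 40 N, if the wrist force passes 120 N, or if a joint passes its speed limit or range.

## Working session

There is one attempt and no reset: what is moved stays moved. The work goes in short steps, Python scripts to look and compute and a tool call to move; the robot and the scene stay as the last step left them, time stands still between calls to the robot, and variables do not carry over. Pictures are saved under pics/ and viewed, at most 10 in all, crops included, and the job is handed in when it is done.

Besides the shell and the picture viewer there is one more tool, called in YAML: its name, and indented under it one key for each argument. carry_out: Moves the arm, as the interface text tells. Its arguments: {"type":"object","properties":{"deltas":{"type":"array","items":{"type":"array","items":{"type":"number"}}},"force":{"type":"number"}},"required":["deltas"]}

```bash
mkdir -p pics; ls
cat > h.py <<'E'
import numpy as np, cv2
from workcell import manip, camera, ticket, boxes_of, outline_of
from scipy.spatial.transform import Rotation as Rn
def cloud(p):
    h,w=p["depth"].shape; f=h/2/np.tan(np.radians(p["vertical_fov"])/2)
    v,u=np.mgrid[:h,:w]; d=p["depth"]
    c=np.stack([(u-p["cx"])/f*d,(v-p["cy"])/f*d,d],-1)
    return (c-p["t"])@p["R"]   # R^T (c-t)
def rect(pts):
    (c,s,a)=cv2.minAreaRect((pts[:,:2]*1000).astype(np.float32)); return np.round(c,1),np.round(s,1),round(a,2)
E
python3 - <<'E'
from h import *
o=manip.get_obs(); print({k:np.round(v,3) for k,v in o.items()})
for n in ("top","side"):
    p=camera(n); cv2.imwrite(f"pics/{n}1.png",p["img"][...,::-1]); W=cloud(p); np.savez(f"{n}1.npz",W=W,d=p["depth"],img=p["img"])
    for q in ("stage","fence","stop","boss","carrier","vial"):
        b=boxes_of(q,p); print(n,q,[(np.round(x["position"],3),round(x["conf"],2)) for x in b[:2]])
        r=outline_of(q,p)
        if r:
            m=r[0]["region"]&(p["depth"]>0); pts=W[m]
            if len(pts)>10:
                z=np.median(pts[:,2]); print("   z",np.round(np.percentile(pts[:,2],[5,50,95]),3),rect(pts[abs(pts[:,2]-z)<.005]),len(pts))
            np.save(f"{n}_{q}.npy",r[0]["region"])
E
```

```text
pics
{'clock': np.float64(0.0), 'joint_pos': array([ 1.115,  0.333, -0.065,  1.461,  0.022,  1.35 , -0.089]), 'joint_velocities': array([-0.002,  0.   , -0.001, -0.001,  0.003, -0.002,  0.001]), 'tau': array([ 2.0000e-03, -6.2545e+01,  5.0000e-02, -3.9161e+01,  1.6000e-02,
        1.0000e-02, -0.0000e+00]), 'position': array([ 0.262, -0.567,  0.252]), 'ee_rot': array([ 0.977,  0.215, -0.   , -0.001]), 'ft_force': array([-0.359, -0.016,  0.269]), 'torque': array([-0.01 , -0.011,  0.006]), 'grasp_force': np.float64(0.0), 'grip_width': np.float64(0.998)}
top stage [(array([ 0.526, -0.029,  0.025]), 0.69)]
   z [0.017 0.021 0.024] (array([515.1, -54. ]), array([319.6, 206.9]), 83.34) 6851
top fence [(array([ 0.628, -0.063,  0.036]), 0.89)]
   z [0.022 0.038 0.042] (array([624. , -66.7]), array([319.3,  21.1]), 83.13) 942
top stop [(array([ 0.568, -0.194,  0.037]), 0.61)]
   z [0.022 0.038 0.042] (array([ 568. , -195.3]), array([20.3, 59.1]), 83.89) 212
top boss [(array([ 0.697, -0.16 ,  0.032]), 0.51)]
top carrier [(array([ 0.494, -0.074,  0.034]), 0.86)]
   z [0.032 0.035 0.044] (array(
[... 314 characters left out ...]
, array([321.2, 228.3]), 83.07) 7630
side fence [(array([ 0.623, -0.037,  0.039]), 0.9)]
   z [0.024 0.039 0.042] (array([622.7, -65.4]), array([319.8,  20.7]), 82.84) 1049
side stop [(array([ 0.568, -0.188,  0.038]), 0.63), (array([ 0.379, -0.012,  0.015]), 0.22)]
   z [0.022 0.038 0.042] (array([ 566.5, -194. ]), array([25.9, 59.9]), 82.08) 278
side boss [(array([0.598, 0.073, 0.026]), 0.57)]
   z [0.028 0.03  0.032] (array([597.,  74.]), array([10.7, 13.1]), 21.54) 32
side carrier [(array([ 0.498, -0.068,  0.034]), 0.82), (array([0.464, 0.099, 0.062]), 0.4)]
   z [0.027 0.036 0.061] (array([496.5, -77.4]), array([130.9,  87.4]), 68.73) 1803
side vial [(array([0.463, 0.1  , 0.061]), 0.63)]
```

View pics/top1.png

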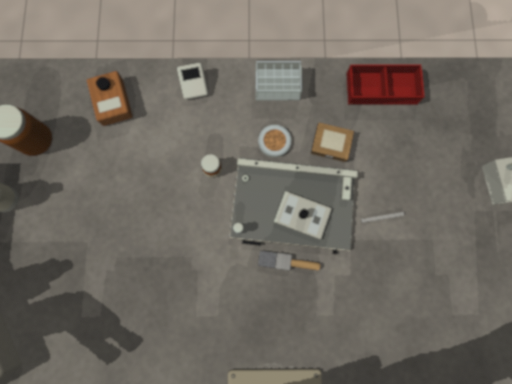

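View pics/side1.png

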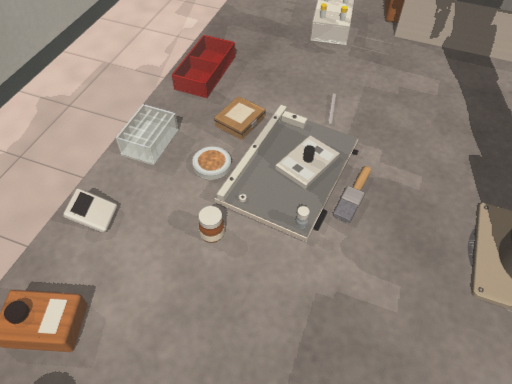

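Run:
```python
from h import *
for n in ("top","side"):
    W=np.load(f"{n}1.npz")["W"]; C=np.load(f"{n}_carrier.npy")
    # knob: z .05...075 near carrier
    m=(np.linalg.norm(W[...,:2]-[.498,-.077],axis=-1)<.06)&(W[...,2]>.055)&(W[...,2]<.08)
    P=W[m]; print(n,"knob",len(P),np.round(np.mean(P,0),4),np.round(P.max(0),3),rect(P))
    m=(abs(W[...,2]-.02)<.006)&(abs(W[...,0]-.53)<.2)&(abs(W[...,1]+.05)<.25); 
    S=np.load(f"{n}_stage.npy")|C|np.load(f"{n}_fence.npy")
    P=W[S&(W[...,2]>.012)]; print("stage all",rect(P))
```

```text
top knob 74 [ 0.498  -0.0774  0.0681] [ 0.51  -0.067  0.073] (array([498.3, -77.9]), array([21.3, 23.2]), 43.65)
stage all (array([494.5, -51.8]), array([320.5, 295.7]), 83.71)
side knob 113 [ 0.4962 -0.0735  0.0662] [ 0.508 -0.064  0.072] (array([496.9, -76.7]), array([21.9, 24.3]), 33.28)
stage all (array([521.3, 184.1]), array([265. , 824.6]), 1.07)
```

The top picture shows the stop block at the right end of the fence (px 348,187), the boss at the left (245,178), the carrier askew with its knob at (303,214), and the vial at (238,228). The side picture agrees. Numbers: stage yaw is about -6.9°, the carrier is at (498,-77.5) mm with yaw -21.2°, and its seated centre is about (565,-120). I'll approach above the knob.

carry_out:
  deltas:
    - [0.25, -0.2, 0, 0, 0.2]
    - [0.5, -0.4, 0, 0, 0.2]
    - [0.75, -0.6, 0, 0, 0.2]
    - [0.93, -0.77, 0, 0, 0.2]
  force: 60

```text
clock: 1.8
position: [0.3415, -0.4021, 0.2535]
ee_rot: [0.977, 0.215, 0.0, 0.0]
ft_force: [2.0, -0.5, -0.5]
grip_width: 0.602
grasp_force: 0.0
```

carry_out:
  deltas:
    - [0.25, -0.2, 0, 0, 0.2]
    - [0.5, -0.4, 0, 0, 0.2]
    - [0.75, -0.6, 0, 0, 0.2]
    - [0.93, -0.77, 0, 0, 0.2]

```text
clock: 2.3
position: [0.4194, -0.2387, 0.2536]
ee_rot: [0.977, 0.215, 0.0, 0.0]
ft_force: [0.4, -0.6, 1.0]
grip_width: 0.602
grasp_force: 0.0
```

carry_out:
  deltas:
    - [0.25, -0.2, 0, 0, 0.2]
    - [0.5, -0.4, 0, 0, 0.2]
    - [0.75, -0.6, 0, 0, 0.2]
    - [0.93, -0.77, 0, 0, 0.2]
    - [0.93, -0.77, 0, 0, 0.2]
    - [0.93, -0.77, 0, 0, 0.2]
    - [0.93, -0.77, 0, 0, 0.2]

```text
clock: 3.18
position: [0.4964, -0.0786, 0.2533]
ee_rot: [0.977, 0.214, -0.0, 0.0]
ft_force: [0.1, -0.1, -0.6]
grip_width: 0.605
grasp_force: 0.0
```

carry_out:
  deltas:
    - [0.01, 0, 0.3, 0, 0.2]
    - [0.01, 0, 0.6, 0, 0.2]
    - [0.01, 0, 0.9, 0, 0.2]
    - [0.01, 0, 0.9, 0, 0.2]

```text
clock: 3.68
position: [0.4958, -0.0773, 0.1158]
ee_rot: [0.977, 0.214, -0.003, -0.001]
ft_force: [0.1, 0.4, 0.6]
grip_width: 0.598
grasp_force: 0.0
```

carry_out:
  deltas:
    - [0, 0, 0.15, 0, 0.2]
    - [0, 0, 0.28, 0, 0.2]
    - [0, 0, 0.35, 0, 0.2]
    - [0, 0, 0.37, 0, 0.2]
    - [0, 0, 0.37, 0, 0.2]
    - [0, 0, 0.37, 0, 0.2]

```text
clock: 4.42
position: [0.4986, -0.0768, 0.0636]
ee_rot: [0.977, 0.215, 0.001, 0.0]
ft_force: [0.4, 0.6, -0.2]
grip_width: 0.603
grasp_force: 0.0
```

Run:
```python
from h import *
p=camera("side"); i=p["img"][100:220,220:380,::-1]; cv2.imwrite("pics/s2.png",cv2.resize(i,None,fx=5,fy=5,interpolation=2)[:600])
print(manip.get_obs()["position"],manip.get_obs()["ft_force"])
```

```text
[ 0.49852513 -0.0767773   0.06346865] [0.68441554 0.0694514  0.34381905]
```

View pics/s2.png

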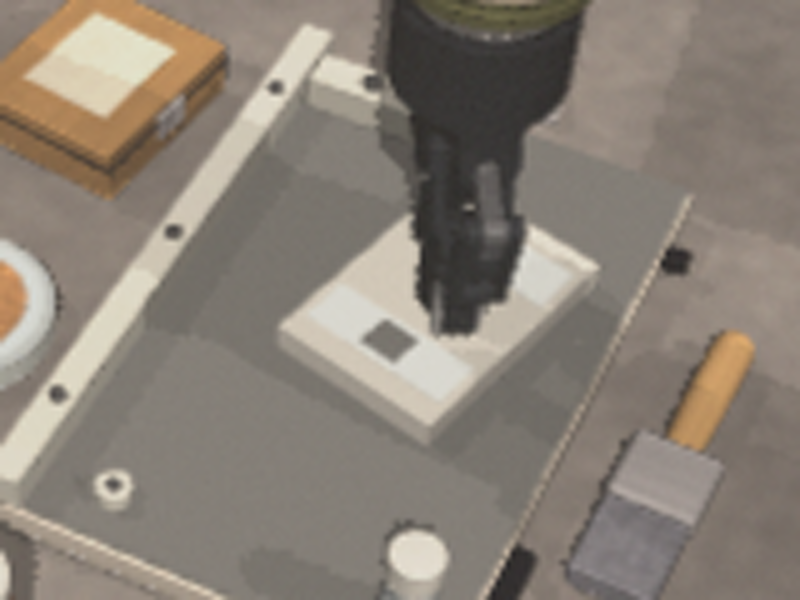

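The fingers straddle the knob (crop px 460,310). I'll lower slightly, grip, square the carrier up and slide it most of the way.

carry_out:
  deltas:
    - [0, 0, 0.02, 0, 0.2]
    - [0, 0, 0.02, 0, -0.5]
    - [0, 0, 0.02, 0, -0.8]
    - [0, 0, 0.02, 0, -0.8]
    - [0, 0, 0.02, 0, -0.8]
    - [0, 0, 0.02, 0, -0.8]
  force: 60

```text
clock: 5.22
position: [0.4983, -0.0767, 0.06]
ee_rot: [0.977, 0.215, 0.0, 0.0]
ft_force: [-0.2, 0.8, 5.1]
grip_width: 0.265
grasp_force: 58.7
```

carry_out:
  deltas:
    - [0, 0, 0, -0.1, -0.8]
    - [0.02, 0.03, 0, -0.2, -0.8]
    - [0.05, 0.08, 0, -0.3, -0.8]
    - [0.09, 0.14, 0, -0.4, -0.8]
    - [0.13, 0.2, 0, -0.48, -0.8]
    - [0.17, 0.27, 0, -0.48, -0.8]
    - [0.2, 0.32, 0, -0.48, -0.8]
    - [0.23, 0.36, 0, -0.48, -0.8]
    - [0.24, 0.375, 0, -0.48, -0.8]
    - [0.24, 0.375, 0, -0.48, -0.8]
    - [0.24, 0.375, 0, -0.48, -0.8]

```text
clock: 6.6
position: [0.5548, -0.1126, 0.06]
ee_rot: [0.942, 0.335, 0.0, 0.0]
ft_force: [2.1, -0.7, 2.6]
grip_width: 0.261
grasp_force: 58.9
```

```bash
cat > look.py <<'E'
from h import *
o=manip.get_obs(); print(o["clock"],np.round(o["position"],4),np.round(o["ft_force"],2),np.round(o["torque"],2),o["grip_width"],o["grasp_force"], Rn.from_quat(o["ee_rot"]).as_matrix().round(4).tolist())
for n in ("top","side"):
    p=camera(n); W=cloud(p); cv2.imwrite(f"pics/{n}_last.png",p["img"][...,::-1])
    r=outline_of("carrier",p)
    if r:
        m=r[0]["region"]&(p["depth"]>0); P=W[m]; P=P[(P[:,2]>.028)&(P[:,2]<.040)]; print(n,rect(P),np.median(P[:,2]))
    for q in("fence","stop"):
        r=outline_of(q,p); P=W[r[0]["region"]&(p["depth"]>0)] if r else np.zeros((0,3)); P=P[abs(P[:,2]-.038)<.005]
        if len(P)>9: print(q,rect(P))
E
python3 look.py
```

```text
6.6 [ 0.5548 -0.1126  0.06  ] [ 2.1  -0.71  2.62] [ 0.09 -0.26  0.  ] 0.26088049176092815 58.85703384876251 [[0.775, 0.632, 0.001], [0.632, -0.775, -0.0001], [0.0007, 0.0007, -1.0]]
top (array([ 555.6, -101.4]), array([106.5,  86.2]), 82.99) 0.035164052345734415
fence (array([632.1,  -4.2]), array([193.6,  17.7]), 83.42)
side (array([ 552. , -110.5]), array([129.7,  86.3]), 83.12) 0.03599433405284272
fence (array([623.9, -53.3]), array([296.6,  18. ]), 83.4)
```

carry_out:
  deltas:
    - [0.005, 0.02, 0, 0, -0.8]
    - [0.01, 0.04, 0, 0, -0.8]
    - [0.015, 0.06, 0, 0, -0.8]
    - [0.015, 0.06, 0, 0, -0.8]
    - [0.015, 0.06, 0, 0, -0.8]

```text
clock: 7.62
position: [0.5616, -0.118, 0.06]
ee_rot: [0.942, 0.335, -0.0, -0.0]
ft_force: [0.1, 0.5, 7.2]
grip_width: 0.261
grasp_force: 59.3
```

carry_out:
  deltas:
    - [0.0, 0.0, 0.005, 0, -0.8]
    - [0.0, 0.0, 0.01, 0, -0.8]
    - [0.0, 0.0, 0.01, 0, -0.8]
    - [0, 0, 0.01, 0, -0.8]

```text
clock: 8.12
position: [0.5617, -0.118, 0.0599]
ee_rot: [0.942, 0.335, -0.0, 0.0]
ft_force: [-8.5, 2.2, 23.6]
grip_width: 0.262
grasp_force: 61.0
```

carry_out:
  deltas:
    - [0.003, 0.005, 0, 0, -0.8]
    - [0.003, 0.01, 0, 0, -0.8]
    - [0.003, 0.01, 0, 0, -0.8]
    - [0.003, 0.01, 0, 0, -0.8]

```text
clock: 8.62
position: [0.5632, -0.1185, 0.0599]
ee_rot: [0.942, 0.336, -0.0, 0.0]
ft_force: [-7.3, 2.4, 23.5]
grip_width: 0.26
grasp_force: 60.9
```

carry_out:
  deltas:
    - [0.0, 0.0, -0.005, 0, -0.8]
    - [0.0, 0.0, -0.009, 0, -0.8]
    - [0.0, 0.0, -0.009, 0, -0.8]
    - [0, 0, -0.009, 0, -0.8]

```text
clock: 9.12
position: [0.5632, -0.1185, 0.06]
ee_rot: [0.942, 0.336, 0.0, -0.0]
ft_force: [-1.1, 2.7, 8.6]
grip_width: 0.258
grasp_force: 59.4
```

carry_out:
  deltas:
    - [0.002, 0.003, 0, 0, -0.8]
    - [0.004, 0.006, 0, 0, -0.8]
    - [0.004, 0.006, 0, 0, -0.8]
    - [0.004, 0.006, 0, 0, -0.8]

```text
clock: 9.62
position: [0.5637, -0.1189, 0.06]
ee_rot: [0.942, 0.336, -0.0, -0.0]
ft_force: [-3.3, 2.0, 10.4]
grip_width: 0.263
grasp_force: 59.7
```

```bash
python3 look.py
```

```text
9.625 [ 0.5637 -0.1189  0.06  ] [-3.33  1.96 10.44] [0.5  0.58 0.03] 0.2626504960690856 59.71295356750488 [[0.7747, 0.6323, -0.001], [0.6323, -0.7747, 0.0002], [-0.0007, -0.0008, -1.0]]
top (array([ 564.1, -110.6]), array([112.4,  85.8]), 82.99) 0.03498362463490651
fence (array([631.8,  -5.8]), array([191.2,  17.1]), 83.55)
side (array([ 561.4, -116. ]), array([127.1,  86.7]), 83.22) 0.0359199003970921
fence (array([622.2, -49.6]), array([288. ,  22.5]), 83.6)
```

carry_out:
  deltas:
    - [-0.004, 0.004, 0, 0, -0.8]
    - [-0.007, 0.007, 0, 0, -0.8]
    - [-0.007, 0.007, 0, 0, -0.8]
    - [-0.007, 0.007, 0, 0, -0.8]

```text
clock: 10.52
position: [0.564, -0.12, 0.06]
ee_rot: [0.942, 0.336, 0.0, -0.0]
ft_force: [-0.4, 3.0, 8.1]
grip_width: 0.261
grasp_force: 59.4
```

carry_out:
  deltas:
    - [0.002, 0.002, 0, 0, -0.8]
    - [0.004, 0.004, 0, 0, -0.8]
    - [0.004, 0.004, 0, 0, -0.8]
    - [0.004, 0.004, 0, 0, -0.8]

```text
clock: 11.02
position: [0.5645, -0.1204, 0.06]
ee_rot: [0.942, 0.336, -0.0, -0.0]
ft_force: [-2.9, 3.3, 10.7]
grip_width: 0.263
grasp_force: 59.7
```

carry_out:
  deltas:
    - [0.003, 0.003, 0, 0, -0.8]
    - [0.006, 0.006, 0, 0, -0.8]
    - [0.006, 0.006, 0, 0, -0.8]
    - [0.006, 0.006, 0, 0, -0.8]

```text
clock: 11.52
position: [0.5656, -0.1208, 0.06]
ee_rot: [0.942, 0.336, -0.001, -0.0]
ft_force: [-4.1, 1.0, 10.4]
grip_width: 0.258
grasp_force: 59.7
```

carry_out:
  deltas:
    - [-0.003, 0.003, 0, 0, -0.8]
    - [-0.005, 0.005, 0, 0, -0.8]
    - [-0.005, 0.005, 0, 0, -0.8]
    - [-0.005, 0.005, 0, 0, -0.8]

```text
clock: 12.02
position: [0.5658, -0.1213, 0.06]
ee_rot: [0.942, 0.336, -0.0, -0.0]
ft_force: [-1.5, 3.2, 10.5]
grip_width: 0.262
grasp_force: 59.7
```

carry_out:
  deltas:
    - [-0.003, 0.003, 0, 0, -0.8]
    - [-0.005, 0.005, 0, 0, -0.8]
    - [-0.005, 0.005, 0, 0, -0.8]
    - [-0.005, 0.005, 0, 0, -0.8]

```text
clock: 12.52
position: [0.5659, -0.1216, 0.06]
ee_rot: [0.942, 0.336, 0.0, -0.001]
ft_force: [-1.9, 6.0, 9.2]
grip_width: 0.265
grasp_force: 59.5
```

carry_out:
  deltas:
    - [0.003, 0.003, 0, 0, -0.8]
    - [0.006, 0.006, 0, 0, -0.8]
    - [0.006, 0.006, 0, 0, -0.8]
    - [0.006, 0.006, 0, 0, -0.8]

```text
clock: 13.02
position: [0.5665, -0.1216, 0.06]
ee_rot: [0.942, 0.336, -0.001, -0.001]
ft_force: [-4.6, 5.2, 12.9]
grip_width: 0.261
grasp_force: 60.0
```

carry_out:
  deltas:
    - [0.003, 0.003, -0.001, 0, -0.8]
    - [0.006, 0.006, -0.002, 0, -0.8]
    - [0.006, 0.006, -0.002, 0, -0.8]
    - [0.006, 0.006, -0.002, 0, -0.8]

```text
clock: 13.52
position: [0.5675, -0.1218, 0.06]
ee_rot: [0.942, 0.336, -0.001, -0.001]
ft_force: [-5.9, 5.9, 11.0]
grip_width: 0.262
grasp_force: 59.9
```

carry_out:
  deltas:
    - [0.003, 0.003, 0, 0, -0.8]
    - [0.004, 0.004, 0, 0, -0.8]
    - [0.004, 0.004, 0, 0, -0.8]
    - [0.004, 0.004, 0, 0, -0.8]

```text
clock: 14.02
position: [0.5676, -0.1218, 0.06]
ee_rot: [0.942, 0.336, -0.002, -0.001]
ft_force: [-9.4, 5.0, 14.3]
grip_width: 0.267
grasp_force: 60.3
```

```bash
python3 look.py
python3 - <<'E'
import cv2
i=cv2.imread("pics/side_last.png")[90:210,220:380]; cv2.imwrite("pics/s3.png",cv2.resize(i,None,fx=5,fy=5,interpolation=2))
E
```

```text
14.025 [ 0.5676 -0.1218  0.06  ] [-9.43  4.99 14.27] [1.12 1.81 0.1 ] 0.2671339392854158 60.31596601009369 [[0.774, 0.6331, -0.0041], [0.6331, -0.774, 0.0014], [-0.0023, -0.0037, -1.0]]
top (array([ 567.7, -115.7]), array([116.9,  86.3]), 83.35) 0.03521042815024698
fence (array([631.6,  -6.9]), array([198.6,  17.1]), 83.55)
side (array([ 565.3, -120.6]), array([131.2,  87.4]), 83.34) 0.03598870414000528
fence (array([625.1, -45.6]), array([280.1,  18.1]), 83.67)
stop (array([625.2, 171.7]), array([49.7, 32.3]), 30.62)
```

View pics/s3.png

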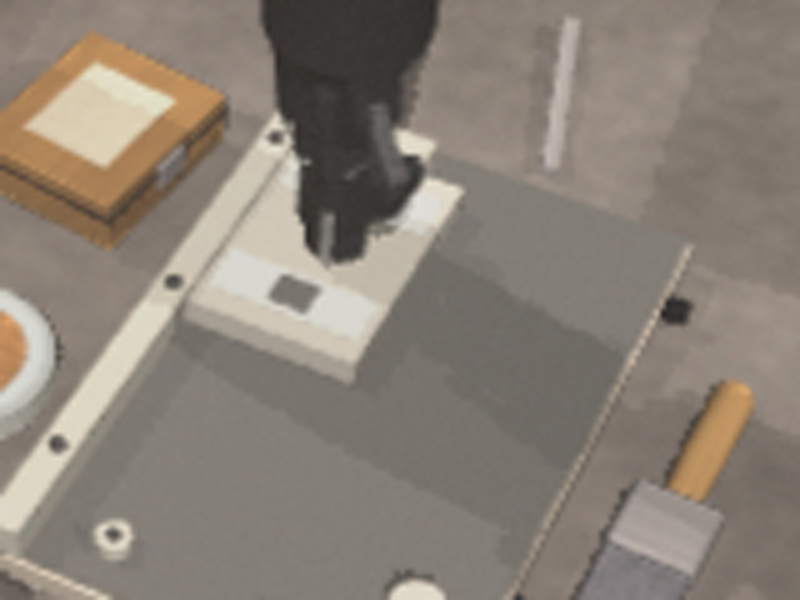

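The crop shows the carrier flush along the fence (edge 190,300 → 290,160) and close to the stop (430,150). Fence push is about 9.9 N, stop push about 4, and down about 14. I'll rebalance: more toward the stop, less down.

carry_out:
  deltas:
    - [-0.002, 0.001, -0.002, 0, -0.8]
    - [-0.005, 0.003, -0.003, 0, -0.8]
    - [-0.01, 0.005, -0.004, 0, -0.8]
    - [-0.01, 0.005, -0.004, 0, -0.8]
    - [-0.01, 0.005, -0.004, 0, -0.8]
  force: 35

```text
clock: 15.05
position: [0.5676, -0.1219, 0.06]
ee_rot: [0.942, 0.337, -0.001, -0.002]
ft_force: [-4.2, 9.6, 6.0]
grip_width: 0.262
grasp_force: 59.2
```

```bash
cat > tilt.py <<'E'
from h import *
def fit(P):
    for _ in range(4):
        A=np.c_[P[:,:2]-P[:,:2].mean(0),np.ones(len(P))]; s=np.linalg.lstsq(A,P[:,2],rcond=None)[0]; r=P[:,2]-A@s; P=P[abs(r)<2.5*r.std()+1e-6]
    c=np.deg2rad(-6.8); g=s[:2]; return np.round([1e3*(g[0]*np.cos(c)+g[1]*np.sin(c)),1e3*(-g[0]*np.sin(c)+g[1]*np.cos(c)),s[2]*1e3],2),len(P)
def tilt(W,C,S,tag):
    er=cv2.erode(C.astype(np.uint8),np.ones((3,3)))>0; es=cv2.erode(S.astype(np.uint8),np.ones((3,3)))>0
    P=W[er]; P=P[abs(P[:,2]-.035)<.004]; Q=W[es]; Q=Q[abs(Q[:,2]-.021)<.004]
    print(tag,"carrier slope x,y mrad,z",fit(P),"stage",fit(Q))
if __name__=="__main__":
    o=manip.get_obs(); f=o["ft_force"]; print(o["clock"],np.round(o["position"],4),"F stage",np.round([f[0]*.993-f[1]*.119,f[0]*.119+f[1]*.993,f[2]],2))
    for n in("top","side"):
        tilt(np.load(f"{n}1.npz")["W"],np.load(f"{n}_carrier.npy"),np.load(f"{n}_stage.npy"),n+" start")
        p=camera(n); c=outline_of("carrier",p); s=outline_of("stage",p)
        if c and s: tilt(cloud(p),c[0]["region"],s[0]["region"],n+" now")
E
python3 tilt.py; python3 look.py
```

```text
15.05 [ 0.5676 -0.1219  0.06  ] F stage [-5.36  9.    6.01]
top start carrier slope x,y mrad,z (array([-2.22,  1.51, 35.17]), 1305) stage (array([ 0.15, -0.21, 20.92]), 5832)
top now carrier slope x,y mrad,z (array([-4.69,  5.39, 35.22]), 560) stage (array([-1.160e+00,  1.000e-02,  2.092e+01]), 5508)
side start carrier slope x,y mrad,z (array([ 0.1 , -0.05, 36.1 ]), 1289) stage (array([ 0.58, -0.77, 21.72]), 6232)
side now carrier slope x,y mrad,z (array([-2.74,  1.52, 36.02]), 896) stage (array([-0.33, -1.  , 21.78]), 6601)
15.35 [ 0.5676 -0.1219  0.06  ] [-3.7   8.87  6.47] [ 1.82  0.6  -0.03] 0.2623260445212561 59.24028754234314 [[0.7734, 0.6339, -0.0027], [0.634, -0.7734, 0.0032], [-0.0001, -0.0042, -1.0]]
top (array([0., 0.]), array([0., 0.]), 0.0) nan
fence (array([454.4,  87.7]), array([ 7.5, 21.2]), 13.27)
side (array([ 565.3, -120.1]), array([131. ,  87.3]), 83.17) 0.03593503790816256
fence (array([624.6, -48.4]), array([285.2,  17.5]), 83.55)
stop (array([ 544.6, -197. ]), array([13.7, 22. ]), 57.16)
  return _methods._mean(a, axis=axis, dtype=dtype,
  ret = ret.dtype.type(ret / rcount)
```

The carrier tilts about 0.2° with the gripper because the 59 N grip is too rigid. I'll unload, reopen, regrip lightly at 20 N so the carrier can lie flat, then reload the push.

carry_out:
  deltas:
    - [0.003, -0.01, -0.001, 0, -0.8]
    - [0.006, -0.018, -0.002, 0, -0.8]
    - [0.006, -0.018, -0.002, 0, -0.8]
    - [0.006, -0.018, -0.002, 0, -0.3]
    - [0.006, -0.018, -0.002, 0, -0.3]
    - [0.006, -0.018, -0.002, 0, -0.3]
  force: 20

```text
clock: 16.5
position: [0.5675, -0.123, 0.061]
ee_rot: [0.942, 0.335, -0.0, 0.0]
ft_force: [-0.8, 0.9, 0.8]
grip_width: 0.347
grasp_force: 0.0
```

carry_out:
  deltas:
    - [0, 0, 0, 0, -0.6]
    - [0, 0, 0, 0, -0.6]
    - [0, 0, 0, 0, -0.6]
    - [0, 0, 0, 0, -0.6]
  force: 20

```text
clock: 17.0
position: [0.5674, -0.1217, 0.0611]
ee_rot: [0.942, 0.336, -0.0, -0.0]
ft_force: [-3.8, 3.5, 5.1]
grip_width: 0.273
grasp_force: 20.6
```

```bash
python3 tilt.py
```

```text
17.0 [ 0.5674 -0.1217  0.0611] F stage [-4.23  3.03  5.09]
top start carrier slope x,y mrad,z (array([-2.22,  1.51, 35.17]), 1305) stage (array([ 0.15, -0.21, 20.92]), 5832)
top now carrier slope x,y mrad,z (array([ 7.15, -5.82, 35.23]), 554) stage (array([-0.29, -0.5 , 20.91]), 5687)
side start carrier slope x,y mrad,z (array([ 0.1 , -0.05, 36.1 ]), 1289) stage (array([ 0.58, -0.77, 21.72]), 6232)
side now carrier slope x,y mrad,z (array([-2.8 ,  4.48, 36.05]), 890) stage (array([ 0.37, -1.13, 21.75]), 6759)
```

carry_out:
  deltas:
    - [-0.001, 0.003, 0, 0, -0.6]
    - [-0.002, 0.006, 0, 0, -0.6]
    - [-0.0025, 0.01, 0, 0, -0.6]
    - [-0.0025, 0.01, 0, 0, -0.6]
    - [-0.0025, 0.01, 0, 0, -0.6]
  force: 20

```text
clock: 17.92
position: [0.5674, -0.1219, 0.0611]
ee_rot: [0.942, 0.336, -0.001, -0.001]
ft_force: [-7.4, 7.3, 9.6]
grip_width: 0.272
grasp_force: 21.1
```

```bash
python3 tilt.py; python3 look.py
```

```text
17.925 [ 0.5674 -0.1219  0.0611] F stage [-8.22  6.33  9.6 ]
top start carrier slope x,y mrad,z (array([-2.22,  1.51, 35.17]), 1305) stage (array([ 0.15, -0.21, 20.92]), 5832)
top now carrier slope x,y mrad,z (array([ 2.25, -0.42, 35.2 ]), 623) stage (array([ 0.14, -0.62, 20.9 ]), 5696)
side start carrier slope x,y mrad,z (array([ 0.1 , -0.05, 36.1 ]), 1289) stage (array([ 0.58, -0.77, 21.72]), 6232)
side now carrier slope x,y mrad,z (array([-1.88,  2.11, 36.1 ]), 886) stage (array([-0.22, -0.8 , 21.8 ]), 6639)
18.225 [ 0.5674 -0.1219  0.0611] [-7.68  7.13  9.73] [ 1.57  1.73 -0.09] 0.2693015665663257 21.082924604415894 [[0.7741, 0.633, -0.0021], [0.633, -0.7741, 0.0017], [-0.0006, -0.0027, -1.0]]
top (array([ 567.5, -114. ]), array([113.9,  85.6]), 83.42) 0.035105543987551405
fence (array([631.5,  -8.1]), array([201.4,  18.7]), 82.99)
side (array([ 565.4, -120. ]), array([131.1,  87.6]), 83.38) 0.03603296686884355
fence (array([625. , -48.2]), array([285.7,  18. ]), 83.48)
```

carry_out:
  deltas:
    - [-0.001, 0.001, -0.0005, 0, -0.6]
    - [-0.002, 0.002, -0.001, 0, -0.6]
    - [-0.002, 0.002, -0.001, 0, -0.6]
    - [-0.002, 0.002, -0.001, 0, -0.6]
    - [-0.002, 0.002, -0.001, 0, -0.6]
    - [-0.002, 0.002, -0.001, 0, -0.6]

```text
clock: 19.38
position: [0.5674, -0.122, 0.0611]
ee_rot: [0.942, 0.336, -0.001, -0.001]
ft_force: [-7.7, 7.9, 8.3]
grip_width: 0.273
grasp_force: 21.0
```

```bash
python3 look.py
python3 - <<'E'
import cv2
a=cv2.imread("pics/side_last.png")[90:165,255:335]; b=cv2.imread("pics/top_last.png")[150:250,230:370]
cv2.imwrite("pics/f.png",cv2.hconcat([cv2.resize(a,(400,400),interpolation=2),cv2.resize(b,(400,400),interpolation=2)]))
E
```

```text
19.375 [ 0.5674 -0.122   0.0611] [-7.72  7.88  8.31] [ 1.68  1.56 -0.07] 0.2729102833101036 20.997825264930725 [[0.774, 0.6332, -0.0022], [0.6332, -0.774, 0.0021], [-0.0004, -0.003, -1.0]]
top (array([ 568. , -114.1]), array([113.6,  86.6]), 83.41) 0.03515328523304481
fence (array([632.1,  -7.9]), array([200.5,  18.4]), 83.44)
side (array([ 565.5, -120.3]), array([132.1,  88. ]), 82.93) 0.03587320381967178
fence (array([624.6, -48.3]), array([286. ,  17.8]), 83.7)
```

View pics/f.png

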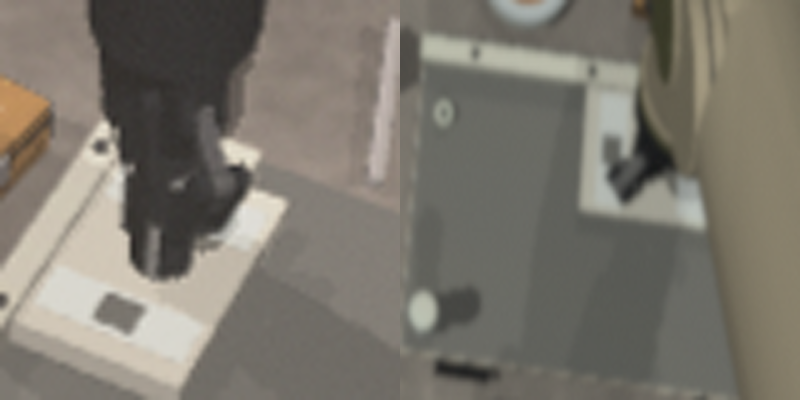

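The side crop shows the carrier flush along the fence (left edge 10,320 → 100,160) and against the stop (260,165). The top crop shows the bystanders untouched. The steady push is about 8.6 N on the fence, 6.9 N on the stop and 8.3 N down.

```bash
python3 -c "
from workcell import ticket; print(ticket.hand_in())"
```

```text
the job is handed in; nothing more can be done
None
```

The carrier is seated in the corner between the fence and the right-hand stop block, and the arm still holds it with one steady push of about 8.6 N on the fence, 6.9 N on the stop and 8.3 N down; flatness on the stage is only good to what the cameras could show, a few thousandths of a radian.

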